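# Index the decorating turntable to the next hole

### The job

Jars are being finished one after another on the indexing turntable; bring it on by one place. With the fingertips press the brass plunger in, turn the turntable counter-clockwise (seen from above) by pushing on the post beside the plunger, and let the plunger spring fully up into the very next hole, so that the turntable is locked again. Nothing is to be picked up: the jars ride along standing on their ring marks, and everything else on the worktop stays where it is.

Things in the scene. Friction and masses are not known exactly. Their poses are not given: they have to be found in the camera images.
- stand: fixed dark steel foot and column of the indexing turntable, with a fixed flat aluminium ring (outer diameter about 280 mm, top 52 mm above the worktop) that has 6 evenly spaced holes, one every 60 degrees, centred 125 mm from the axis. Origin: on the worktop on the turning axis; z up; +x points to the hole in which the plunger's pin sits at the start. It stands anywhere, at any of a wide range of yaws.
- turntable (a joint): angle of the turning plate in rad, 0 at the start (pin in the first hole), growing counter-clockwise seen from above; the next hole counter-clockwise is at 1.047 (60 degrees). The plate turns with slight friction (0.06 N m) and stays where it is left; locked by the pin it has about 0.015 rad of play either way.
- plunger (a joint): travel of the spring plunger in m: 0 is fully up, 0.014 fully pressed down. The spring takes 3 N to start and 6 N fully down. Its pin stands up into a hole of the ring from below: pressed 0.011 or more it is out and the plate can turn. Let go between holes, the pin slides along under the ring (travel about 0.011) and springs up by itself at the next hole, stopping the plate.
- plunger_top (a point): centre of the top face of the plunger's round flat brass button (diameter 40 mm, 12 mm thick), 158 mm from the turning axis and 104 mm above the worktop when up. It is pressed straight down. It turns with the plate.
- post_top (a point): top centre of the round upright steel push post (diameter 14 mm, top 143 mm above the worktop), fixed on the arm 34 mm from the button's centre, on its counter-clockwise side. A fingertip that rests on the button beside the post can push the post, and so turn the plate.
- hub (a point): point on the turning axis, 68 mm above the worktop, at the top of the turning plate: a round wooden disc, diameter 216 mm, with a flat steel arm that sticks out over the ring (arm top 68 mm high) and carries the plunger and the push post.
- next_hole (a point): centre of the next hole (counter-clockwise) at the ring's top face, fixed on the ring, 125 mm from the axis and 52 mm above the worktop.
- jar1: small closed amber glass jar with a steel lid, standing loose on the disc: diameter 52 mm, height 46 mm, 0.14 kg. Origin: centre of its underside; z up.
- seat1 (a point): centre of the ring mark on the disc's top on which jar1 stands, 73 mm from the axis, 30 degrees counter-clockwise of the plunger; turns with the plate.
- jar2: small closed amber glass jar with a steel lid, standing loose on the disc: diameter 48 mm, height 42 mm, 0.14 kg. Origin: centre of its underside; z up.
- seat2 (a point): centre of the ring mark on the disc's top on which jar2 stands, 73 mm from the axis, 90 degrees counter-clockwise of the plunger; turns with the plate.
- jar3: small closed amber glass jar with a steel lid, standing loose on the disc: diameter 52 mm, height 46 mm, 0.14 kg. Origin: centre of its underside; z up.
- seat3 (a point): centre of the ring mark on the disc's top on which jar3 stands, 73 mm from the axis, 150 degrees counter-clockwise of the plunger; turns with the plate.
- jar4: small closed amber glass jar with a steel lid, standing loose on the disc: diameter 48 mm, height 42 mm, 0.14 kg. Origin: centre of its underside; z up.
- seat4 (a point): centre of the ring mark on the disc's top on which jar4 stands, 73 mm from the axis, 270 degrees counter-clockwise of the plunger; turns with the plate.
- fruit_bowl: bystander, loose: black footed bowl of pears, diameter 220 mm, about 150 mm high. Origin at its underside centre.
- tumbler: bystander, loose: glass tumbler, diameter 66 mm, height 90 mm. Origin at its underside centre.
- plate: bystander, loose: white side plate, diameter 180 mm, 16 mm high. Origin at its underside centre.
- pear: bystander, loose: a single pear standing, diameter 68 mm, 84 mm high. Origin at its underside centre.
- mug: bystander, loose: white mug, diameter 76 mm, 85 mm high, handle to its own +y. Origin at its underside centre.
- pepper_mill: bystander, loose: dark wooden pepper mill, diameter 54 mm, 140 mm high. Origin at its underside centre.
- spatula: bystander, loose: kitchen spatula lying flat, 260 mm long. Origin at its underside (middle of its length).
Things that resemble listed ones, but are neither listed nor needed, are in the scene too. What is shaped like the jar1 but green is not meant. What is shaped like the jar2 but blue is not meant.

How it is judged:
By the outcome, as a careful person would: the job done as asked, in the order asked, and still so for the second after the job is handed in, with the robot touching nothing.
It also fails if it takes over 48 s, if anything falls off the work surface, if the arm or the gripper's body presses on something with over 40 N, if the wrist force passes 120 N, or if a joint passes its speed limit or range.

### The arm

A 6-joint arm with a two-finger parallel gripper is mounted at the origin on the work surface. World frame = base frame: x ahead of the robot, y to its left, z up, the work surface at z = 0. Lengths are in m, angles in rad, forces in N, time in s.
With the tool pointing down it reaches from about 0.3 to 0.775 m from the base axis. Payload 14.6 kg.
Tool frame: the origin (TCP) lies at the very end of the fingers, on their centre line; the grasp point (between the pads) lies 19 mm behind it; y points along the fingers, x is the direction in which the jaws open and shut, and the axes are right-handed (so a half turn about y gives the same grasp; the last joint's range is limited). The gripper opens to 94 mm and grips with 3 to 60 N. Pads are 16 mm wide; open, the fingers measure 119 mm over their backs; the gripper's body (75 mm by 177 mm) begins 78 mm behind the grasp point.
Start: joints at [-0.067, 0.3, 1.521, -0, 1.321, -0.067], TCP at [0.55, -0, 0.205] pointing down, gripper open.
Joint ranges: [-3.03, 3.03], [-0.79, 2.21], [0.23, 2.52], [-1.04, 4.18], [0, 3.07], [-2.55, 2.55]. Speed limits (rad/s): [2.22, 2.22, 2.57, 3.14, 3.14, 3.14].

### API

Orientations are given as [roll, pitch, yaw] about the fixed x, y, z axes, in that order (R = Rz(yaw) Ry(pitch) Rx(roll)).
In Python, from station import get_obs, cams, hand_in gives the robot as it stands. The module is installed in compiled form; this text tells all that it offers.
- The arm moves only by the tool step_arm, never from a script. Its argument "plan" is a list of rows, each an object with "grip": the closure, from -1 (fully open) to 1 (shut), so that 0 is half open; "slide": the shift along the tool's x, y, z in m, a list of three; "spin": the turn about the tool's y in degrees. A call has 1 to 20 rows; each row shifts and turns the commanded pose from where the row before left it, along the tool's axes as they then stand; what a row does not reach is not made up. A row lasts 1/12 s, in which the tool goes at most 41.7 mm and 7.16 degrees, less where a joint would pass 70% of its speed; a pose out of reach is approached as far as the arm can. A call is refused whole if a number of a shift passes 0.0417 or a number of a turn 7.16, either way. A call with a gripper value outside its range is refused whole. The fingers move at their own pace and stop on an object; "force" is the grip in N (left out, the last holds). Time passes only in rows, so rows that do not move let the fingers close. It gives the time, the measured TCP pose, the force and the opening at its end, in the units of the state.
- get_obs(): the state, without advancing time (a new reading comes with each control period).
- cams.camera(name): name is "scene" or "side" or "wrist"; returns the picture (420x560x3 uint8, blue, green, red); there is no depth.
- cams.calibration(name): a dict with "K" (3x3 intrinsics, pixels), "k1" (the pictures are not rectified: a ray, as slopes to the right and down, at radius r is drawn at 1 + k1 r^2 times it, then the intrinsics apply), "T" (4x4, takes a point from camera to world coordinates). Camera axes: x right, y up, looking along -z (the intrinsics and any distortion apply to the point x, -y, -z); pixel columns grow to the right and rows downward; lengths in m; the calibration is good to about 2 mm. A picture is of the moment at which its call begins: read the wrist's pose just before it. calibration takes no time and is no camera call; for the wrist camera it gives the pose at the moment of the call.
- hand_in(): hands the job in, once; it reports no verdict.
The state is a dict: "time_s": time; "qpos": joint angles; "joint_vel": joint speeds; "tau": joint torques, N m; "ee_pos": TCP position; "eef_rot": TCP orientation; "force": force on the tool from outside, world axes, zero at the start; "moment": the same for the moment, N m; "grip_width": finger opening in m.
Only numpy, scipy, OpenCV 4.12 (cv2) and the standard library are available. Lean on these libraries where they do the work, as an engineer would, in place of code of your own. Each camera call takes 0.05 s, during which the arm holds its last target.

## Working session

There is one attempt and no reset: what is moved stays moved. The work goes in short steps, Python scripts to look and compute and a tool call to move; the robot and the scene stay as the last step left them, time stands still between calls to the robot, and variables do not carry over. Pictures are saved under pics/ and viewed, and the job is handed in when it is done.

Besides the shell and the picture viewer there is one more tool, called in YAML: its name, and indented under it one key for each argument. step_arm: Moves the arm, as the interface text tells. Its arguments: {"type":"object","properties":{"plan":{"type":"array","items":{"type":"object","properties":{"grip":{"type":"number"},"slide":{"type":"array","items":{"type":"number"}},"spin":{"type":"number"}}}},"force":{"type":"number"}},"required":["plan"]}

```bash
ls; mkdir -p pics
python3 - <<'E'
from station import get_obs,cams
import cv2
for n in ["scene","side","wrist"]:
    c=cams.calibration(n); print(n,c["K"],c["k1"],c["T"])
    cv2.imwrite(f"pics/{n}0.png",cams.camera(n))
print(get_obs())
E
```

```text
pics
scene [[421.32855284   0.         280.79794955]
 [  0.         421.32855284 207.22672348]
 [  0.           0.           1.        ]] -0.040272456185039475 [[ 0.60761165 -0.65733502  0.44577882  1.0891798 ]
 [ 0.79419063  0.49696785 -0.34969159 -0.37558653]
 [ 0.00832679  0.56651004  0.82401276  1.10024632]
 [ 0.          0.          0.          1.        ]]
side [[401.71346426   0.         281.54347118]
 [  0.         401.71346426 207.48235166]
 [  0.           0.           1.        ]] -0.0772350675390627 [[ 0.95156003  0.1911523  -0.24082008  0.3182039 ]
 [-0.30673902  0.53647996 -0.78619363 -0.77060134]
 [-0.02108758  0.82197935  0.56912676  0.69348809]
 [ 0.          0.          0.          1.        ]]
wrist [[337.30089932   0.         283.39647334]
 [  0.         337.30089932 206.41756489]
 [  0.           0.           1.        ]] -0.0119635153056183 [[ 9.99999809e-01 -1.93047519e-04  5.86972289e-04  5.50317782e-01]
 [ 5.25796723e-05  9.73082647e-01  2.30456413e-01  6.68055366e-02]
 [-6.15661588e-04 -2.30456338e-01  9.73082472e-01  3.84976506e-01]
 [ 0.00000000e+00  0.00000000e+00  0.00000000e+00  1.00000000e+00]]
{'time_s': 0.15, 'qpos': array([-6.66037739e-02,  3.00320638e-01,  1.52139311e+00,  1.01227410e-05,
        1.32067839e+00, -6.65768782e-02]), 'joint_vel': array([ 0.00055755, -0.00367762, -0.00141935,  0.00153908, -0.00107525,
        0.001181  ]), 'tau': array([-2.50185103e-04, -5.31960297e+01, -3.52822959e+01,  7.07691838e-02,
        2.35654798e-02, -3.66386917e-05]), 'ee_pos': array([5.49824319e-01, 9.36952007e-06, 2.05048384e-01]), 'eef_rot': array([-1.57073335e+00,  7.97062350e-04, -2.93801056e-05]), 'force': array([-0.04154823, -0.59727844,  0.00063634]), 'moment': array([-0.02313018,  0.00395346,  0.01032801]), 'grip_width': 0.09394012458604864}
```

View pics/scene0.png

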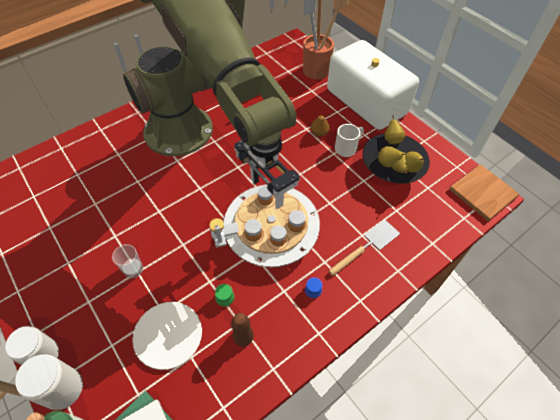

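View pics/side0.png

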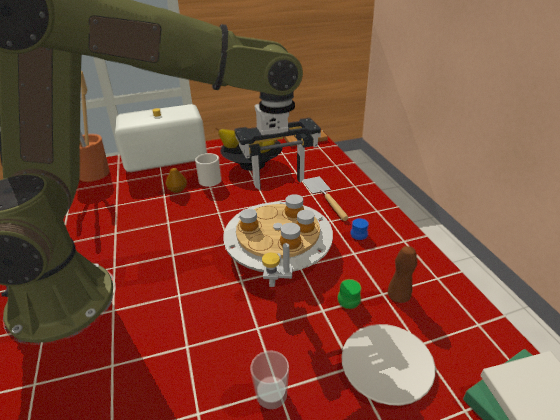

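View pics/wrist0.png

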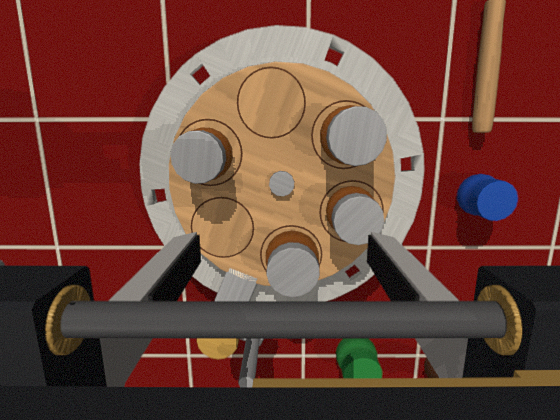

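Run:
```python
import cv2,numpy as np
a=cv2.imread("pics/scene0.png")[165:285,180:340];b=cv2.imread("pics/side0.png")[180:300,200:360]
cv2.imwrite("pics/crop0.png",np.vstack([cv2.resize(a,None,fx=2.5,fy=2.5,interpolation=2),cv2.resize(b,None,fx=2.5,fy=2.5,interpolation=2)]))
cv2.imwrite("pics/crop1.png",cv2.resize(a,None,fx=5,fy=5,interpolation=2))
cv2.imwrite("pics/crop2.png",cv2.resize(b,None,fx=5,fy=5,interpolation=2))
```

```text
(no output)
```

View pics/crop1.png

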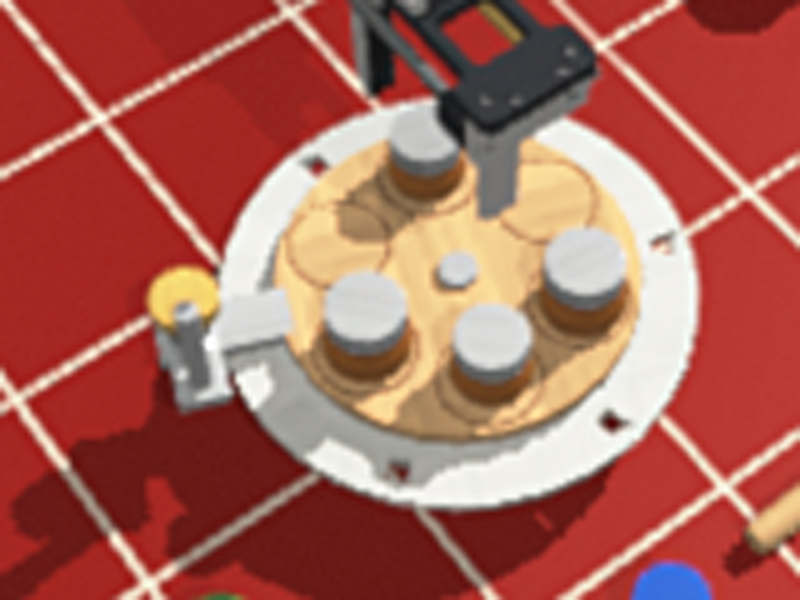

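View pics/crop2.png

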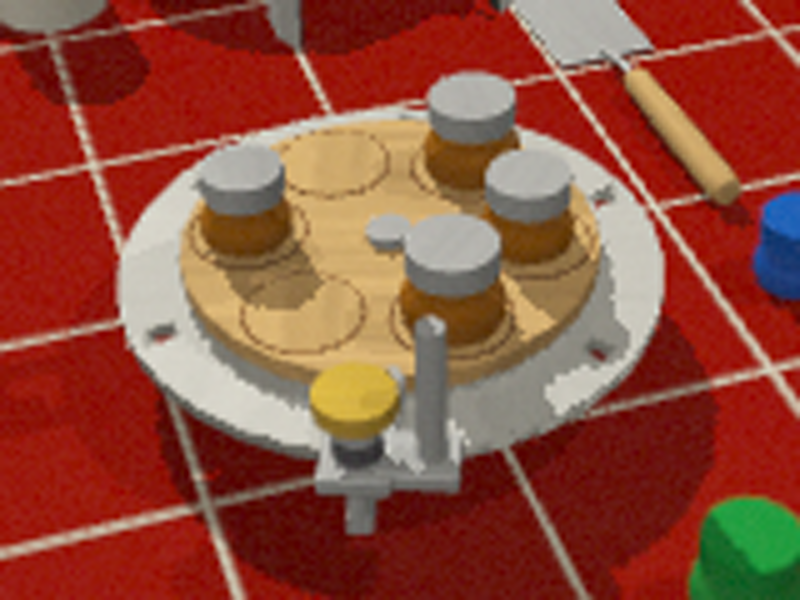

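```bash
cat > h.py <<'E'
import numpy as np
from station import get_obs,cams
import json
def ray(c,u,v):
    K=c["K"];x=(u-K[0,2])/K[0,0];y=(v-K[1,2])/K[1,1]
    xd,yd=x,y
    for _ in range(10):
        s=1+c["k1"]*(x*x+y*y); x,y=xd/s,yd/s
    T=np.array(c["T"]); return T[:3,3],T[:3,:3]@np.array([x,-y,-1])
def onz(c,u,v,z):
    o,d=ray(c,u,v); return (o+d*(z-o[2])/d[2])[:2]
def proj(c,p):
    T=np.array(c["T"]);q=T[:3,:3].T@(np.array(p)-T[:3,3]);x,y=q[0]/-q[2],-q[1]/-q[2]
    s=1+c["k1"]*(x*x+y*y);K=c["K"];return K[0,0]*x*s+K[0,2],K[1,1]*y*s+K[1,2]
E
python3 - <<'E'
from h import *
from scipy.optimize import least_squares
C={n:cams.calibration(n) for n in["scene","side","wrist"]}
W=[(333,53),(200,74),(409,163),(158,195),(352,271)]
S=[(180+a/5,165+b/5) for a,b in[(316,165),(664,243),(613,422),(400,470)]]
D=[(200+a/5,180+b/5) for a,b in[(160,331),(602,352),(605,195)]]
P=[(n,onz(C[n],*p,.052)) for n,L in(("wrist",W),("scene",S),("side",D)) for p in L]
for n,p in P: print(n,p)
bt=[onz(C["scene"],216.4,224,.104),onz(C["side"],270.6,257,.104)]
pt=[onz(C["scene"],217.4,227.4,.143),onz(C["side"],286.4,245,.143)]
print(bt,pt)
def res(x):
    c=x[:2];r=[]
    for n,p in P:
        a=np.arctan2(*(p-c)[::-1])-x[2];k=round(a/(np.pi/3));t=x[2]+k*np.pi/3
        r+=list(p-c-.125*np.array([np.cos(t),np.sin(t)]))
    return np.array(r)
a=np.arctan2(*(bt[0]-[.55,.07])[::-1])
s=least_squares(res,[.55,.07,a]);x=s.x
print(x,np.degrees(x[2]));print((s.fun.reshape(-1,2)*1000).round(1))
c=x[:2];u=np.array([np.cos(x[2]),np.sin(x[2])]);v=np.array([-u[1],u[0]])
b=c+.158*u
print("button",b,"post in (radial,tang)",[((p-c)@u,(p-c)@v) for p in pt],[((p-c)@u,(p-c)@v) for p in bt])
E
```

```text
wrist [0.59572244 0.13270664]
wrist [0.47255634 0.11456252]
wrist [0.6740644  0.03195187]
wrist [ 4.23717259e-01 -2.63440425e-04]
wrist [ 0.62316935 -0.08267263]
scene [ 0.42537718 -0.00178072]
scene [0.59820053 0.13156959]
scene [0.67421018 0.03050935]
scene [ 0.62611757 -0.08324414]
side [ 0.42227087 -0.00358008]
side [ 0.62239383 -0.09024302]
side [0.67290037 0.02820073]
[array([ 0.48693158, -0.13074188]), array([ 0.48649331, -0.12977517])] [array([ 0.52118488, -0.14397344]), array([ 0.51794216, -0.14673065])]
[ 0.5485595   0.01467086 -1.96738848] -112.72305672583654
[[-1.1  2.7]
 [-0.3  0.4]
 [ 1.5  1.4]
 [-0.8  0.9]
 [-1.1  2.1]
 [ 0.8 -0.6]
 [ 1.4  1.6]
 [ 1.7  0. ]
 [ 1.8  1.5]
 [-2.3 -2.4]
 [-1.9 -5.4]
 [ 0.3 -2.3]]
button [ 0.48752769 -0.13106561] post in (radial,tang) [(np.float64(0.15690495168455518), np.float64(0.036030810598271144)), (np.float64(0.16070073953506747), np.float64(0.034104833757011066))] [(np.float64(0.15793165914556637), np.float64(-0.0006748929710800947)), (np.float64(0.15720927848937705), np.float64(-0.0014525630870287562))]
```

step_arm:
  plan:
    - {"grip":1,"slide":[-0.004,0,-0.0105],"spin":0}
    - {"grip":1,"slide":[-0.008,0,-0.02],"spin":0}
    - {"grip":1,"slide":[-0.01,0,-0.026],"spin":0}
    - {"grip":1,"slide":[-0.01,0,-0.026],"spin":0}
    - {"grip":1,"slide":[-0.01,0,-0.026],"spin":0}
    - {"grip":1,"slide":[-0.007,0,-0.018],"spin":0}
    - {"grip":1,"slide":[-0.003,0,-0.009],"spin":0}
    - {"grip":1,"slide":[0,0.005,0],"spin":4}
    - {"grip":1,"slide":[0,0.01,0],"spin":5.7}
    - {"grip":1,"slide":[0,0.01,0],"spin":5.7}
    - {"grip":1,"slide":[0,0.01,0],"spin":5.7}
    - {"grip":1,"slide":[0,0.005,0],"spin":1.6}
    - {"grip":1,"slide":[0,0,0],"spin":0}
    - {"grip":1,"slide":[0,0,0],"spin":0}
  force: 30

```text
time_s: 1.32
ee_pos: [0.4979, -0.1354, 0.1654]
eef_rot: [-1.571, 0.0, -0.395]
force: [0.8, -0.4, 0.3]
grip_width: 0.0044
```

Run:
```python
from h import *
import cv2
o=get_obs();print(o["ee_pos"],np.degrees(o["eef_rot"]),o["grip_width"],o["time_s"],o["force"])
w=cams.camera("wrist")
s=cams.camera("side")[150:310,180:380]; a=cams.camera("scene")[130:290,130:330]
cv2.imwrite("pics/w1.png",w);cv2.imwrite("pics/s1.png",cv2.resize(s,None,fx=3.7,fy=3.7,interpolation=2));cv2.imwrite("pics/a1.png",cv2.resize(a,None,fx=3.7,fy=3.7,interpolation=2))
```

```text
[ 0.49794753 -0.13541442  0.16543208] [-8.99981832e+01  2.16553007e-02 -2.26075965e+01] 0.004423101331012182 1.3167 [ 0.80852795 -0.43873076  0.27313497]
```

View pics/w1.png

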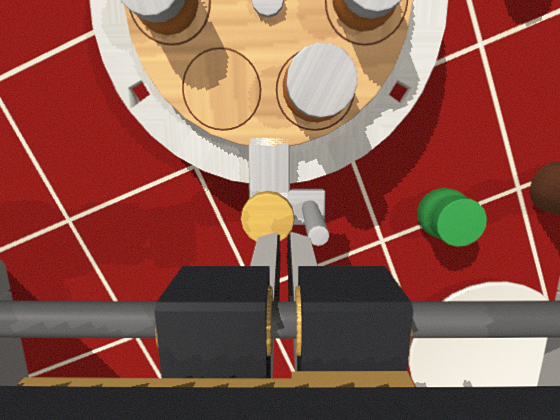

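View pics/s1.png

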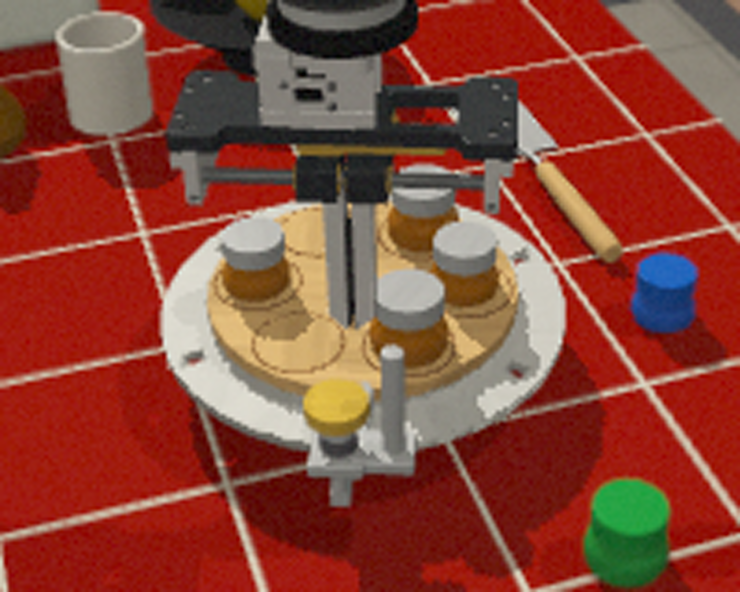

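View pics/a1.png

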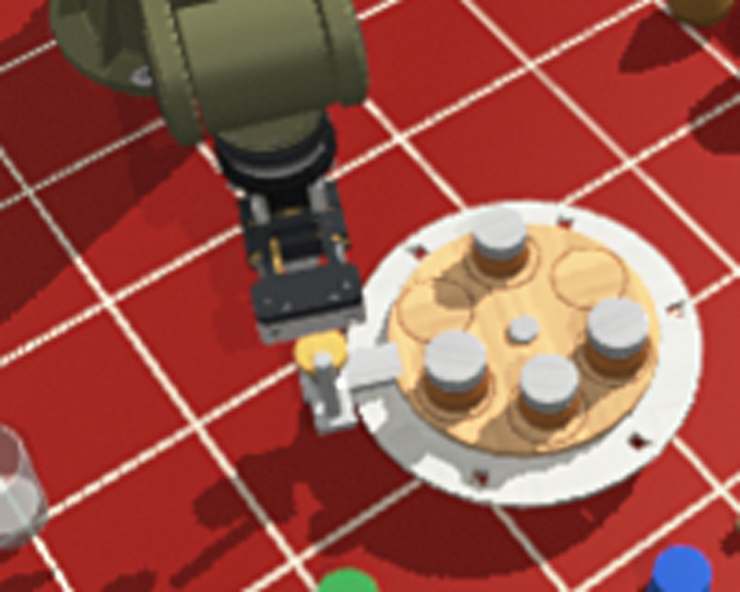

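Run:
```python
from h import *
c=cams.calibration("wrist")
x=[0.5486,0.0147];t=-1.9674;u=np.array([np.cos(t),np.sin(t)]);v=np.array([-u[1],u[0]])
for n,p,z in(("b",(268,216),.104),("post",(319,236),.143),("h1",(139,92),.052),("h2",(399,91),.052)):
    q=onz(c,*p,z);print(n,q,(q-x)@u,(q-x)@v)
q=get_obs()["ee_pos"][:2];print((q-x)@u,(q-x)@v)
```

```text
b [ 0.48885539 -0.12911356] 0.15572911942149634 0.0004463036152527605
post [ 0.51909417 -0.14461615] 0.15834749606808807 0.03432636350797431
h1 [ 0.42434221 -0.0016883 ] 0.06311548817352286 -0.10828208861602669
h2 [ 0.62411591 -0.08416288] 0.062018092169386224 0.10784376667763501
0.1580363388428397 0.011556452557445092
```

step_arm:
  plan:
    - {"grip":1,"slide":[0,0.008,0]}
    - {"grip":1,"slide":[0,0.015,0]}
    - {"grip":1,"slide":[0,0.015,0]}
    - {"grip":1,"slide":[0,0.01,0]}
    - {"grip":1,"slide":[0,0.006,0]}
    - {"grip":1,"slide":[0,0.004,0]}
    - {"grip":1,"slide":[0,0,0]}
    - {"grip":1,"slide":[0,0,0]}

```text
schema error: expected keys grip, slide, spin
```

step_arm:
  plan:
    - {"grip":1,"slide":[0,0.003,0]}
    - {"grip":1,"slide":[0,0.003,0]}
    - {"grip":1,"slide":[0,0.003,0]}
    - {"grip":1,"slide":[0,0.003,0]}
    - {"grip":1,"slide":[0,0.0025,0]}
    - {"grip":1,"slide":[0,0,0]}
    - {"grip":1,"slide":[0,0,0]}

```text
schema error: expected keys grip, slide, spin
```

Run:
```python
from h import *
import cv2
s=cams.camera("side")[180:300,200:350]; a=cams.camera("wrist")
cv2.imwrite("pics/s2.png",cv2.resize(s,None,fx=5,fy=5,interpolation=2));cv2.imwrite("pics/w2.png",a)
```

```text
(no output)
```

View pics/s2.png

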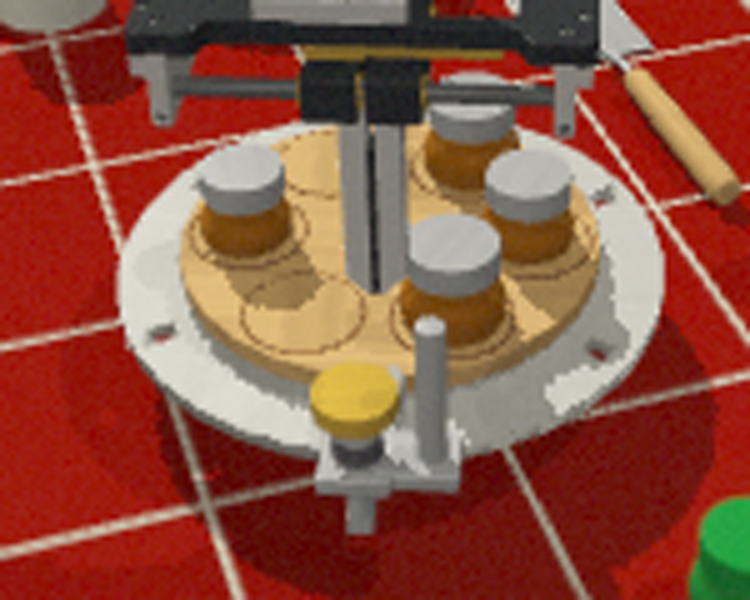

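View pics/w2.png

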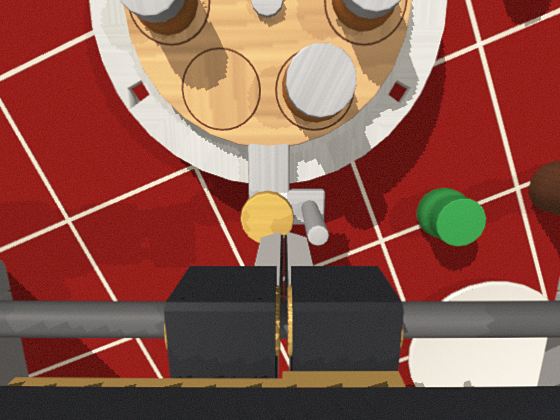

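step_arm:
  plan:
    - {"grip":1,"slide":[0,0.008,0],"spin":0}
    - {"grip":1,"slide":[0,0.015,0],"spin":0}
    - {"grip":1,"slide":[0,0.015,0],"spin":0}
    - {"grip":1,"slide":[0,0.01,0],"spin":0}
    - {"grip":1,"slide":[0,0.006,0],"spin":0}
    - {"grip":1,"slide":[0,0.004,0],"spin":0}
    - {"grip":1,"slide":[0,0,0],"spin":0}
    - {"grip":1,"slide":[0,0,0],"spin":0}

```text
time_s: 2.23
ee_pos: [0.4982, -0.1356, 0.1078]
eef_rot: [-1.571, -0.001, -0.396]
force: [0.7, 1.7, -0.7]
grip_width: 0.0005
```

Run:
```python
from h import *
import cv2
s=cams.camera("side")[180:300,200:350]; a=cams.camera("wrist")
cv2.imwrite("pics/s3.png",cv2.resize(s,None,fx=5,fy=5,interpolation=2));cv2.imwrite("pics/w3.png",a)
```

```text
(no output)
```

View pics/s3.png

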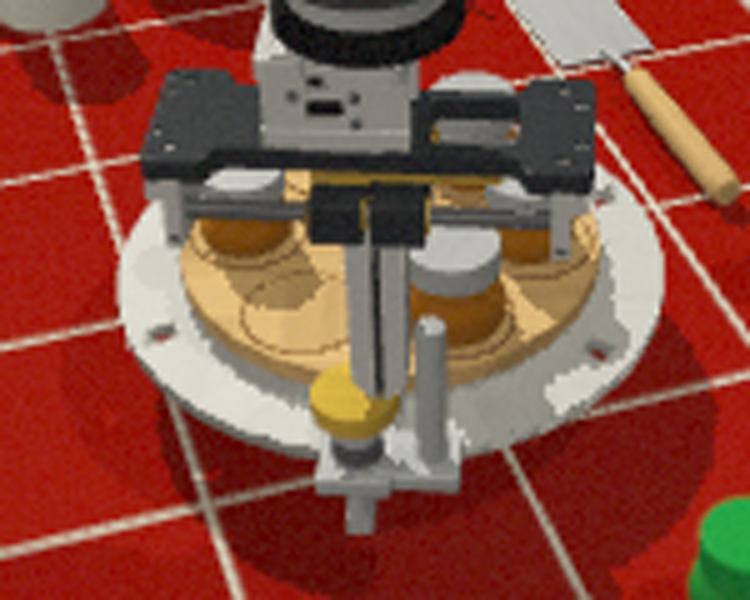

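View pics/w3.png

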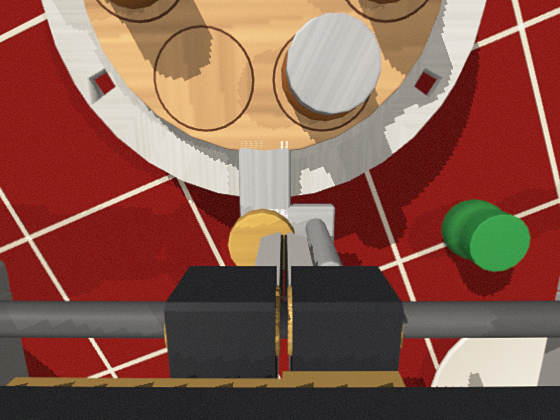

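step_arm:
  plan:
    - {"grip":1,"slide":[0,0.003,0],"spin":0}
    - {"grip":1,"slide":[0,0.003,0],"spin":0}
    - {"grip":1,"slide":[0,0.003,0],"spin":0}
    - {"grip":1,"slide":[0,0.003,0],"spin":0}
    - {"grip":1,"slide":[0,0.003,0],"spin":0}
    - {"grip":1,"slide":[0,0.001,0],"spin":0}
    - {"grip":1,"slide":[0,0,0],"spin":0}
    - {"grip":1,"slide":[0,0,0],"spin":0}

```text
time_s: 3.0
ee_pos: [0.498, -0.1355, 0.0915]
eef_rot: [-1.571, 0.0, -0.396]
force: [0.1, -0.1, 5.6]
grip_width: 0.0004
```

Run:
```python
from h import *
import cv2
s=cams.camera("side")[180:300,200:350]
cv2.imwrite("pics/s4.png",cv2.resize(s,None,fx=5,fy=5,interpolation=2))
o=get_obs();print(o["ee_pos"],o["force"])
```

```text
[ 0.49802787 -0.13556469  0.09158881] [ 0.42265599 -0.27107295  4.74148641]
```

View pics/s4.png

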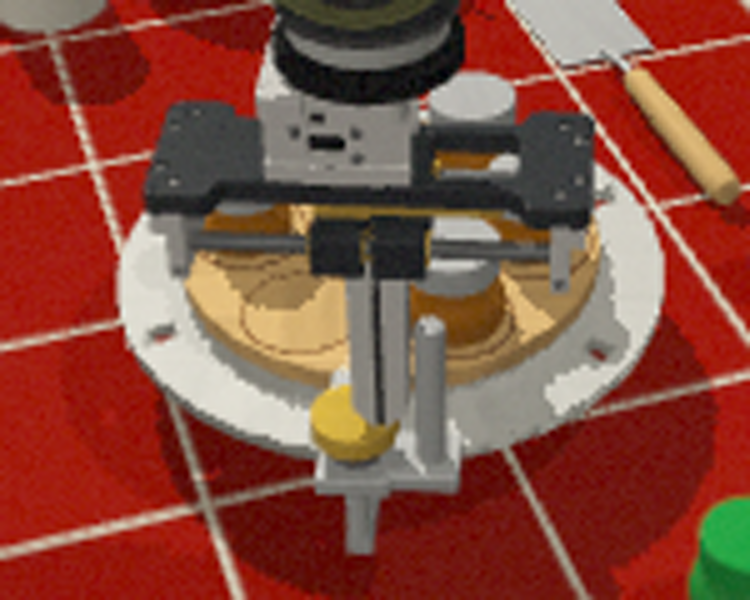

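step_arm:
  plan:
    - {"grip":1,"slide":[0.001,0,0],"spin":0}
    - {"grip":1,"slide":[0.001,0,0],"spin":0}
    - {"grip":1,"slide":[0.001,0,0],"spin":0}
    - {"grip":1,"slide":[0.0014,0,0.0001],"spin":-0.5}
    - {"grip":1,"slide":[0.0028,0,0.0003],"spin":-1}
    - {"grip":1,"slide":[0.0028,0,0.0003],"spin":-1}
    - {"grip":1,"slide":[0.0041,0,0.0004],"spin":-1.5}
    - {"grip":1,"slide":[0.0041,0,0.0005],"spin":-1.5}
    - {"grip":1,"slide":[0.0041,0,0.0004],"spin":-1.5}
    - {"grip":1,"slide":[0.0041,0,0.0005],"spin":-1.5}
    - {"grip":1,"slide":[0.0028,0,0.0003],"spin":-1}
    - {"grip":1,"slide":[0.0014,0,0.0001],"spin":-0.5}
    - {"grip":1,"slide":[0,0,0],"spin":0}
    - {"grip":1,"slide":[0,0,0],"spin":0}

```text
time_s: 4.22
ee_pos: [0.528, -0.1424, 0.0916]
eef_rot: [-1.57, -0.0, -0.222]
force: [-0.2, 0.9, 4.7]
grip_width: 0.0005
```

```bash
cat > look.py <<'E'
from h import *
import cv2,sys
k=sys.argv[1]
o=get_obs();print(o["time_s"],o["ee_pos"],np.degrees(o["eef_rot"]),o["force"])
x=np.array([0.5486,0.0147]);q=o["ee_pos"][:2]-x;t=np.radians(o["eef_rot"][2]*0)+o["eef_rot"][2]-np.pi/2
u=np.array([np.cos(t),np.sin(t)]);v=np.array([-u[1],u[0]]);print("tool-based R,t",q@u,q@v,"turned",np.degrees(t+1.9674))
s=cams.camera("side")[170:300,200:360]
a=cams.camera("wrist")
cv2.imwrite(f"pics/s{k}.png",cv2.resize(s,None,fx=4.5,fy=4.5,interpolation=2));cv2.imwrite(f"pics/w{k}.png",a)
E
python3 look.py 5
```

```text
4.2167 [ 0.52803501 -0.14239644  0.09160265] [-8.99818967e+01 -1.46833009e-02 -1.26915108e+01] [-0.1848843   0.88430061  4.69145096]
tool-based R,t 0.1577762832760402 0.01445182465419647 turned 10.03220578779317
```

View pics/s5.png

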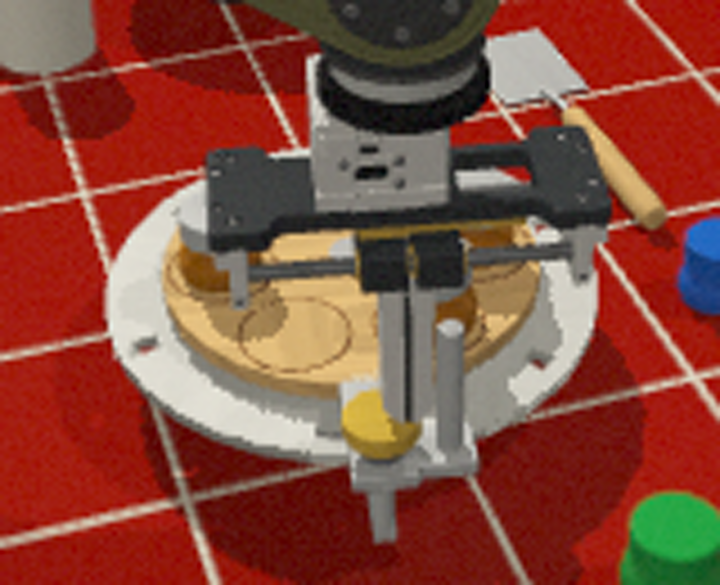

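View pics/w5.png

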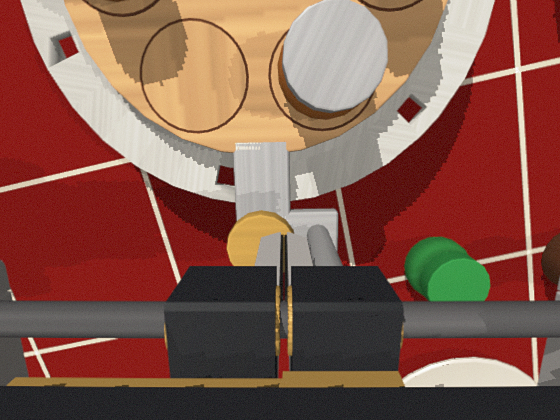

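step_arm:
  plan:
    - {"grip":1,"slide":[0.0014,0,0.0001],"spin":-0.5}
    - {"grip":1,"slide":[0.0028,0,0.0003],"spin":-1}
    - {"grip":1,"slide":[0.0041,0,0.0004],"spin":-1.5}
    - {"grip":1,"slide":[0.0055,0,0.0006],"spin":-2}
    - {"grip":1,"slide":[0.0055,0,0.0006],"spin":-2}
    - {"grip":1,"slide":[0.0055,0,0.0006],"spin":-2}
    - {"grip":1,"slide":[0.0055,0,0.0006],"spin":-2}
    - {"grip":1,"slide":[0.0055,0,0.0006],"spin":-2}
    - {"grip":1,"slide":[0.0055,0,0.0006],"spin":-2}
    - {"grip":1,"slide":[0.0055,0,0.0006],"spin":-2}
    - {"grip":1,"slide":[0.0041,0,0.0004],"spin":-1.5}
    - {"grip":1,"slide":[0.0028,0,0.0003],"spin":-1}
    - {"grip":1,"slide":[0.0014,0,0.0001],"spin":-0.5}
    - {"grip":1,"slide":[0,0,0],"spin":0}

```text
time_s: 5.48
ee_pos: [0.5831, -0.1397, 0.0915]
eef_rot: [-1.57, 0.0, 0.128]
force: [-1.1, 3.0, 4.9]
grip_width: 0.0008
```

```bash
python3 look.py 6
```

```text
5.4833 [ 0.58310725 -0.13966707  0.09147977] [-8.99567672e+01  3.70489802e-03  7.35387015e+00] [-1.13156149  3.0357485   4.85586765]
tool-based R,t 0.15751415616770628 0.014464867210715823 turned 30.077586762337493
```

View pics/s6.png

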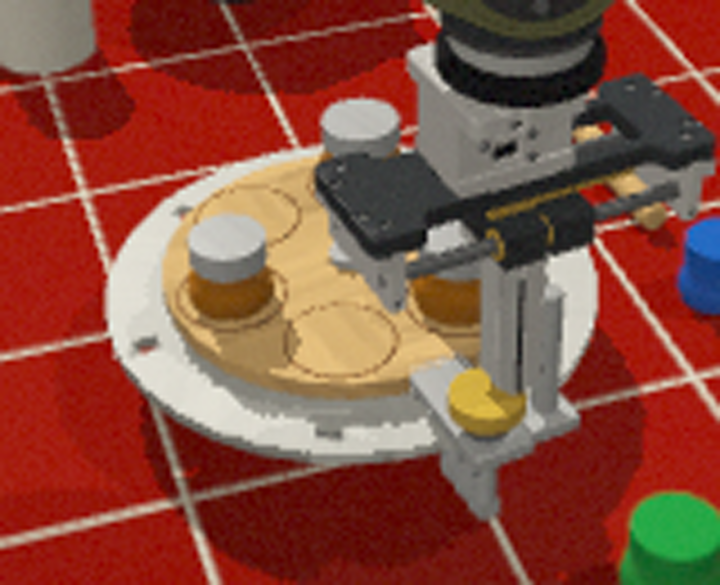

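View pics/w6.png

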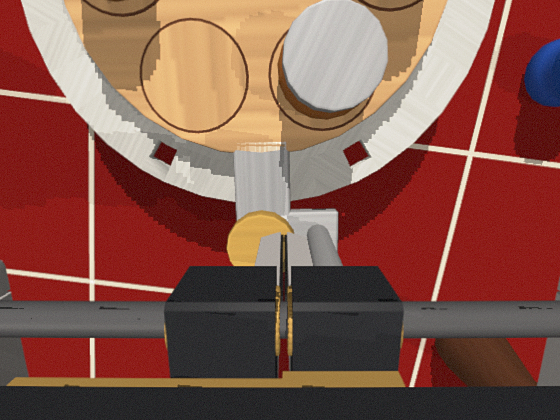

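step_arm:
  plan:
    - {"grip":1,"slide":[0,-0.003,0],"spin":0}
    - {"grip":1,"slide":[0,-0.006,0],"spin":0}
    - {"grip":1,"slide":[0,-0.007,0],"spin":0}
    - {"grip":1,"slide":[0,-0.004,0],"spin":0}
    - {"grip":1,"slide":[0.0014,0,0.0001],"spin":-0.5}
    - {"grip":1,"slide":[0.0028,0,0.0003],"spin":-1}
    - {"grip":1,"slide":[0.0041,0,0.0004],"spin":-1.5}
    - {"grip":1,"slide":[0.0041,0,0.0005],"spin":-1.5}
    - {"grip":1,"slide":[0.0041,0,0.0004],"spin":-1.5}
    - {"grip":1,"slide":[0.0041,0,0.0005],"spin":-1.5}
    - {"grip":1,"slide":[0.0041,0,0.0004],"spin":-1.5}
    - {"grip":1,"slide":[0.0041,0,0.0005],"spin":-1.5}
    - {"grip":1,"slide":[0.0041,0,0.0004],"spin":-1.5}
    - {"grip":1,"slide":[0.0041,0,0.0005],"spin":-1.5}
    - {"grip":1,"slide":[0.0041,0,0.0004],"spin":-1.5}
    - {"grip":1,"slide":[0.0041,0,0.0005],"spin":-1.5}
    - {"grip":1,"slide":[0.0041,0,0.0004],"spin":-1.5}
    - {"grip":1,"slide":[0.0041,0,0.0005],"spin":-1.5}
    - {"grip":1,"slide":[0.0028,0,0.0003],"spin":-1}
    - {"grip":1,"slide":[0.0014,0,0.0001],"spin":-0.5}

```text
time_s: 7.25
ee_pos: [0.6361, -0.1172, 0.1113]
eef_rot: [-1.571, 0.0, 0.496]
force: [-2.0, -2.1, -0.8]
grip_width: 0.0007
```

```bash
python3 look.py 7
```

```text
7.25 [ 0.6361286  -0.1171914   0.11131028] [-8.99941448e+01  4.53000310e-03  2.84081445e+01] [-2.00406279 -2.12771786 -0.81680906]
tool-based R,t 0.15765083089367368 0.014241253632961706 turned 51.131861102163235
```

View pics/s7.png

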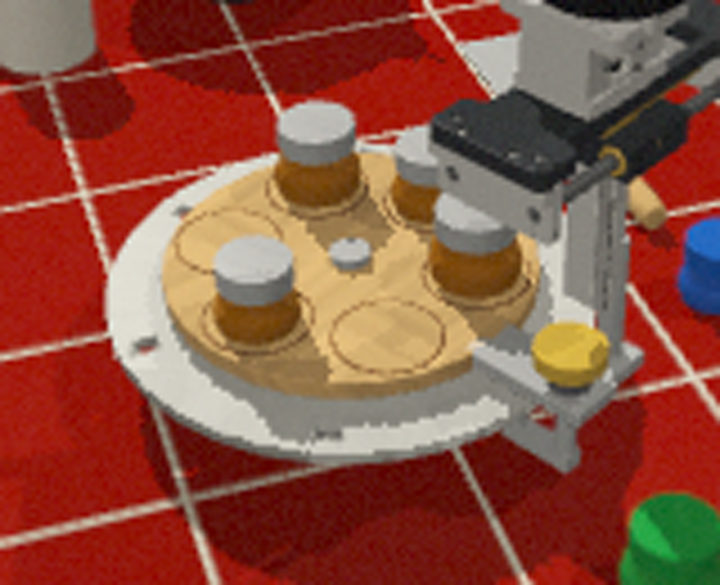

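View pics/w7.png

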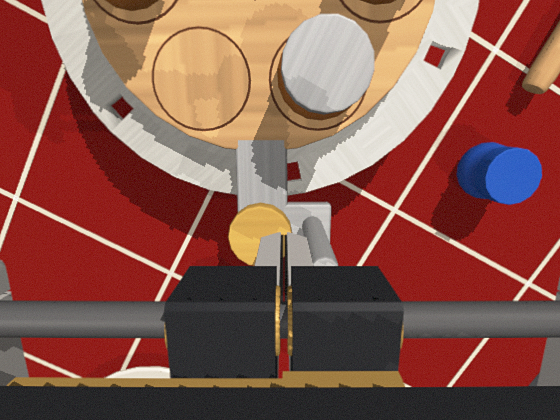

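step_arm:
  plan:
    - {"grip":1,"slide":[0.0014,0,0.0001],"spin":-0.5}
    - {"grip":1,"slide":[0.0021,0,0.0002],"spin":-0.75}
    - {"grip":1,"slide":[0.0021,0,0.0002],"spin":-0.75}
    - {"grip":1,"slide":[0.0021,0,0.0002],"spin":-0.75}
    - {"grip":1,"slide":[0.0021,0,0.0002],"spin":-0.75}
    - {"grip":1,"slide":[0.0021,0,0.0002],"spin":-0.75}
    - {"grip":1,"slide":[0.0021,0,0.0002],"spin":-0.75}
    - {"grip":1,"slide":[0.0021,0,0.0002],"spin":-0.75}
    - {"grip":1,"slide":[0.0014,0,0.0001],"spin":-0.5}
    - {"grip":1,"slide":[0.0014,0,0.0001],"spin":-0.5}

```text
time_s: 8.18
ee_pos: [0.6512, -0.1061, 0.1114]
eef_rot: [-1.571, 0.0, 0.613]
force: [-3.1, 0.7, -0.1]
grip_width: 0.0004
```

step_arm:
  plan:
    - {"grip":1,"slide":[0.0014,0,0.0001],"spin":-0.5}
    - {"grip":1,"slide":[0.0007,0,0.0001],"spin":-0.25}
    - {"grip":1,"slide":[0,0,0],"spin":0}

```text
time_s: 8.43
ee_pos: [0.6529, -0.1048, 0.1114]
eef_rot: [-1.571, -0.0, 0.625]
force: [-0.7, 0.1, -0.2]
grip_width: 0.001
```

```bash
python3 look.py 8
```

```text
8.4333 [ 0.65289334 -0.10478486  0.11144412] [-9.00150038e+01 -1.69031332e-02  3.58233077e+01] [-0.67198097  0.1136728  -0.20463342]
tool-based R,t 0.1579230043615027 0.014630727906578267 turned 58.54702429058376
```

View pics/s8.png

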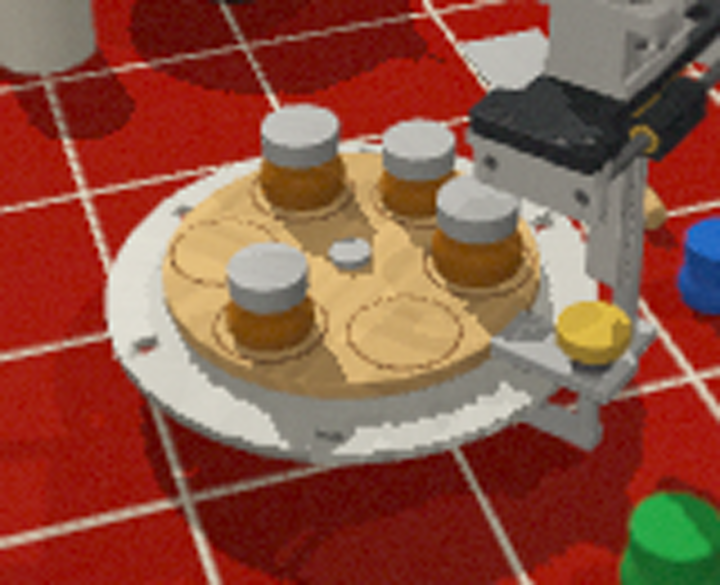

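step_arm:
  plan:
    - {"grip":1,"slide":[0.0008,0,0.0001],"spin":-0.3}
    - {"grip":1,"slide":[0.0008,0,0.0001],"spin":-0.3}
    - {"grip":1,"slide":[0.0008,0,0.0001],"spin":-0.3}
    - {"grip":1,"slide":[0,0,0],"spin":0}

```text
time_s: 8.87
ee_pos: [0.6547, -0.1031, 0.1116]
eef_rot: [-1.571, -0.0, 0.641]
force: [0.6, -0.5, 0.9]
grip_width: 0.0005
```

```bash
python3 look.py 9
```

```text
8.8667 [ 0.65469178 -0.10306756  0.1115546 ] [-9.00164154e+01 -2.29998672e-02  3.67356786e+01] [ 0.64734479 -0.48236782  0.88433065]
tool-based R,t 0.1578353856100293 0.014582666909232225 turned 59.45939522134578
```

View pics/s9.png

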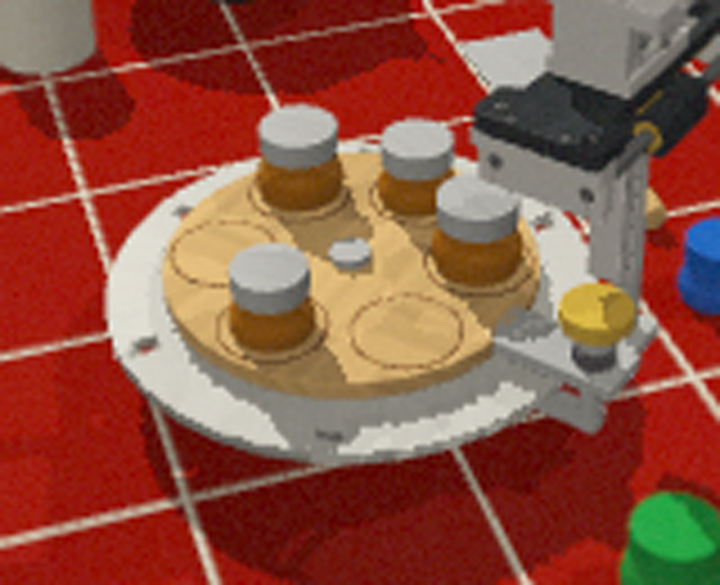

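step_arm:
  plan:
    - {"grip":1,"slide":[-0.001,0,0],"spin":0}
    - {"grip":1,"slide":[-0.002,0,0],"spin":0}
    - {"grip":1,"slide":[0,-0.005,0],"spin":0}
    - {"grip":1,"slide":[0,-0.015,0],"spin":0}
    - {"grip":1,"slide":[0,-0.025,0],"spin":0}
    - {"grip":1,"slide":[0,-0.03,0],"spin":0}
    - {"grip":1,"slide":[0,-0.03,0],"spin":0}
    - {"grip":1,"slide":[-0.02,-0.015,0],"spin":0}
    - {"grip":1,"slide":[-0.03,0,0],"spin":0}
    - {"grip":1,"slide":[-0.03,0,0],"spin":0}
    - {"grip":1,"slide":[-0.03,0,0],"spin":0}
    - {"grip":1,"slide":[-0.02,0,0],"spin":0}
    - {"grip":1,"slide":[-0.01,0,0],"spin":0}
    - {"grip":1,"slide":[0,0,0],"spin":0}
    - {"grip":1,"slide":[0,0,0],"spin":0}

```text
time_s: 10.22
ee_pos: [0.5403, -0.1885, 0.2319]
eef_rot: [-1.571, -0.001, 0.64]
force: [0.6, 0.7, -1.0]
grip_width: 0.0006
```

```bash
python3 look.py 10
python3 - <<'E'
from h import *
import cv2
a=cams.camera("scene");cv2.imwrite("pics/scene10.png",a)
c=a[165:285,180:340];cv2.imwrite("pics/c10.png",cv2.resize(c,None,fx=5,fy=5,interpolation=2))
x=np.array([0.5486,0.0147])
for d in(59.2,60,60.8):
    t=-1.9674+np.radians(d);u=np.array([np.cos(t),np.sin(t)])
    for n in("side","scene"):
        p=proj(cams.calibration(n),[*(x+.158*u),.104]);print(d,n,p, (np.array(p)-[200,170])*4.5 if n=="side" else (np.array(p)-[180,165])*5, proj(cams.calibration(n),[*(x+.158*u),.093]))
E
```

```text
10.2167 [ 0.54025647 -0.18852031  0.23187869] [-9.00303373e+01 -3.18374268e-02  3.66733621e+01] [ 0.62226099  0.74502317 -1.02588266]
tool-based R,t 0.1580103530727327 -0.1280657609290924 turned 59.397078738411714
59.2 side (np.float64(332.8549708732628), np.float64(237.37829213123496)) [597.84736893 303.20231459] (np.float64(332.60641170709755), np.float64(241.04358447354505))
59.2 scene (np.float64(254.06230293491387), np.float64(260.2117007966201)) [370.31151467 476.05850398] (np.float64(254.24524628511307), np.float64(262.1208589948171))
60 side (np.float64(333.32134973018), np.float64(236.88056772745745)) [599.94607379 300.96255477] (np.float64(333.0701204830946), np.float64(240.54353533963192))
60 scene (np.float64(254.85856545781712), np.float64(260.41750509379585)) [374.29282729 477.08752547] (np.float64(255.03509392515656), np.float64(262.3255365934816))
60.8 side (np.float64(333.7745945270829), np.float64(236.37985044500425)) [601.98567537 298.709327  ] (np.float64(333.5207984589573), np.float64(240.0404627673603))
60.8 scene (np.float64(255.65876137381989), np.float64(260.613359715942)) [378.29380687 478.06679858] (np.float64(255.82883598092675), np.float64(262.5203165014469))
```

View pics/s10.png

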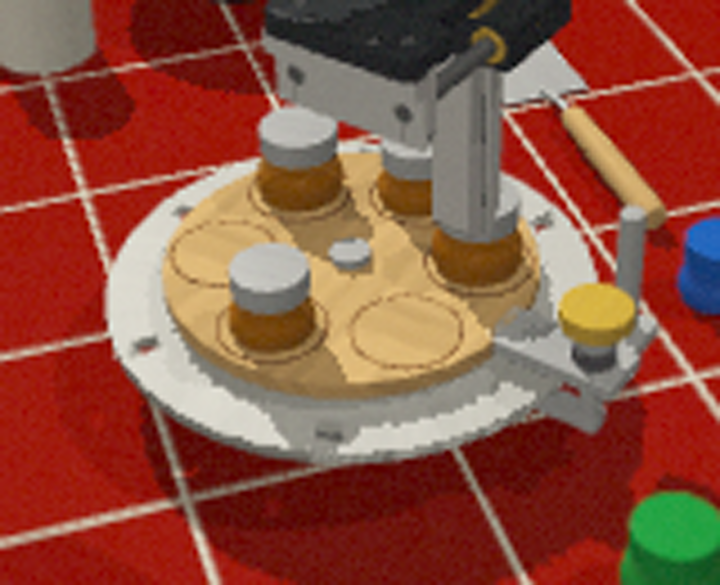

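View pics/scene10.png

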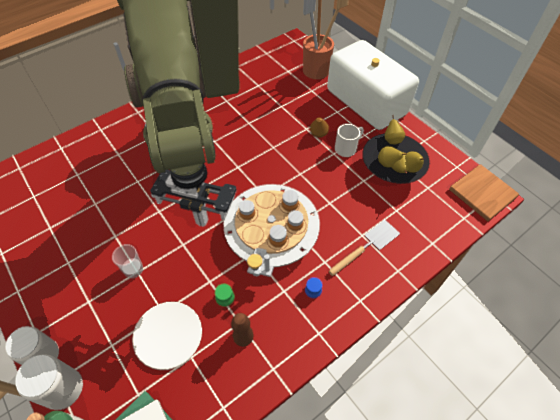

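View pics/c10.png

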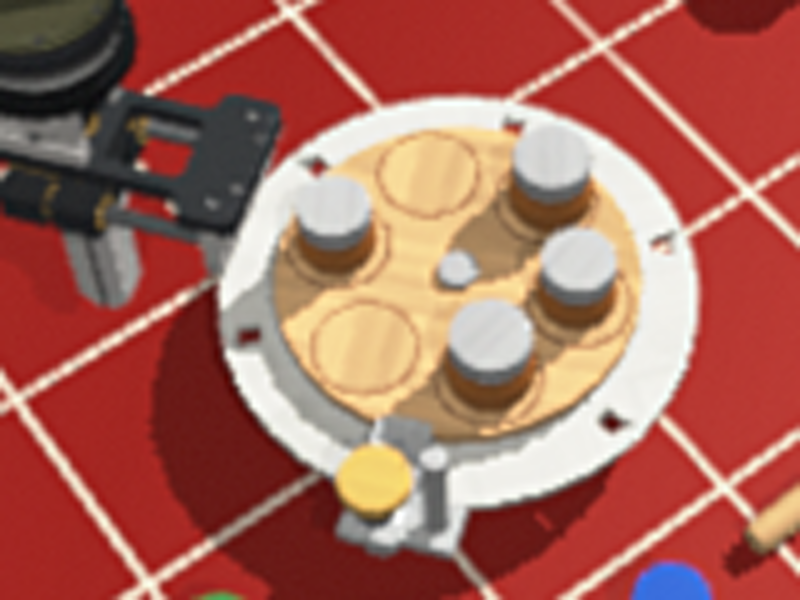

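```bash
python3 -c "
from station import hand_in
print(hand_in())"
```

```text
the job is handed in; nothing more can be done
None
```

I brought the turntable on by one place, and it is locked in the very next hole. I handed the job in at about 10.3 s.

**What I did:** With the fingers shut, I pressed the plunger in 12.5 mm, against about 5.6 N. I pushed the post counter-clockwise through about 30° with the plunger held down, then lifted clear of the button. I pushed only the post until the pin sprang up at the next hole, then backed off and moved away.

**What the last checks showed:**
- **Plate angle:** in the scene picture the button is at crop pixel (375, 478), against (374, 477) predicted for 60° with the plunger fully up.
- **Plunger height:** between the side pictures before and after the spring-up, the button rose about 4 px, or about 11 mm. In the last side picture its centre is about 1 px lower than predicted for fully up, which is within my reading error.
- **Jars and bystanders:** all four jars stand on their ring marks. In the last pictures nothing else on the worktop appears to have moved, by eye; I did not measure it.
- **Forces:** the readings I saw stayed under 7 N.

I did not nudge the plate afterwards to feel whether the pin holds it; I judged the lock from the pictures.

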